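Close a gearbox housing with its inspection cover

ROBOT

A 6-joint arm with a two-finger parallel gripper is mounted at the origin on the work surface. World frame = base frame: x ahead of the robot, y to its left, z up, the work surface at z = 0. Lengths are in m, angles in rad, forces in N, time in s.
With the tool pointing down it reaches from about 0.325 to 0.75 m from the base axis. Payload 7.6 kg.
Tool frame: the origin (TCP) lies between the finger pads; the fingertips stand 17 mm ahead of it and the grasp point (between the pads) lies 2 mm behind it (r.finger_overhang is the distance from the TCP to the fingertips, in m); z points along the fingers, y is the line along which they close (so a half turn about z gives the same grasp; the last joint's range is limited). The gripper opens to 85 mm and grips with 20 to 120 N. Pads are 22 mm wide; open, the fingers measure 114 mm over their backs; the gripper's body (76 mm by 85 mm) begins 54 mm behind the grasp point. The pads swing forward as they close: fully open they stand 13 mm farther back than shut.
Start: joints at [1.185, 0.052, 1.401, -0, 1.689, -0.07], TCP at [0.163, 0.499, 0.248] pointing down, gripper open.
Joint ranges: [-2.9, 2.9], [-0.91, 2.17], [0.12, 2.37], [-1.06, 4.2], [0.26, 2.73], [-2.93, 2.93]. Speed limits (rad/s): [2.57, 2.57, 3.01, 3.14, 3.14, 3.14].

INTERFACE

Orientations are given as a unit quaternion [w, x, y, z].
In Python, from rig import state, cams, workorder, r gives the robot as it stands. The module is installed in compiled form; this text tells all that it offers.
- The arm moves only by the tool servo_tool, never from a script. Its argument "rows" is a list of rows, each a list of 7 numbers: the gripper's target within -1 to 1 (fully open at 1, half-way at 0, shut at -1), then the shift along the tool's x, y, z in mm, then the turn, a rotation vector about the tool's x, y, z in degrees. A call has 1 to 10 rows; each row is the pose to reach, as a shift and turn from the pose commanded when the call began, along the tool's axes at that moment; what a row does not reach only later rows make up. A row lasts 1/10 s, in which the tool goes at most 50 mm and 8.59 degrees, less where a joint would pass 70% of its speed; a pose out of reach is approached as far as the arm can. A call with a gripper value outside its range is refused whole. The fingers move at their own pace and stop on an object; the grip force is fixed at half the most. Time passes only in rows, so rows that repeat a pose let the fingers close. It gives the time, the measured TCP pose, the force, the opening and the grip force at its end, in the units of the state.
- state(): the state, without advancing time (a new reading comes with each control period).
- cams.snapshot(name): name is "scene" or "top"; returns a dict with "color" (384x512x3 uint8, red, green, blue), "mtx" (3x3 intrinsics, pixels), "rvec" (rotation vector, rad) and "tvec" (3), from world to camera coordinates, as OpenCV has them. Camera axes: x right, y down, z forward; pixel columns grow to the right and rows downward; lengths in m; the calibration is good to about 2 mm. A picture is of the moment at which its call begins. There is no depth.
- workorder.job_done(): hands the job in; it is judged then, once.
Trained networks look in the newest picture that a camera, given by its name, has taken for a name from the list of things; names that differ only in an ending like _2 or _b are one class to them, and where a whole thing is asked for, a point or a joint stands for the part that bears it (a point fixed in the world has none). Each returns a list of dicts, best first, with "p" (0 to 1); they miss things now and then, are a little off and sometimes report something else, mostly with a low value. They report only what shows in the picture. A call takes as long as a camera call. They do not tell look-alikes from the thing itself.
- cams.look_for(camera, thing): "rect" ([left, top, right, bottom] in pixels, round what is visible of it).
- cams.place_of(camera, thing): "centre" ([row, column] in pixels: a listed point, or the origin of a listed thing).
The state is a dict: "clock": time; "joint_positions": joint angles; "dq": joint speeds; "tau": joint torques, N m; "eef_pos": TCP position; "ee_rot": TCP orientation; "ft_force": force on the tool from outside, world axes, zero at the start; "torque": the same for the moment, N m; "grip_width": opening from 0.0 (shut) to 1.0 (fully open); "grip_force": force on a finger pad.
Only numpy, scipy, OpenCV 4.12 (cv2) and the standard library are available. Lean on these libraries where they do the work, as an engineer would, in place of code of your own. Each camera call takes 0.05 s, during which the arm holds its last target. There are 200 camera calls.

TASK

Slide the rectangular cover plate along the top of the gearbox housing until it lies over the pocket, then press it down, pushing the stiff rubber bushes under it all the way in, so that it sits fully home in the pocket, level and flush with the deck. Leave the other things on the bench where they are.

Things in the scene. Friction and masses are not known exactly. Their poses are not given: they have to be found in the camera images.
- housing: Grey cast gearbox housing fixed to the bench, 248 mm long (x) by 129 mm wide (y). Origin at bench level under the centre of the pocket in its top; x runs from the flat deck towards the pocket, z up. Side rails 12 mm thick, inner faces at y = +-52.5 mm, run along its whole length; an end wall closes the pocket at x = 62 to 78 mm. Rails and end wall stand to z = 68 mm, 8 mm above the deck.
- deck (a point): Centre of the housing's flat deck, on its surface, 60 mm above the bench, axes as the housing. In the housing's frame the deck spans x = -170 to -62 mm.
- seat (a point): Centre of the pocket floor, 50 mm above the bench (10 mm below the deck), axes as the housing. The pocket is 124 mm long (x = -62 to 62 mm from here) and 105 mm wide, open towards the deck. The cover's origin belongs here when it is fully home.
- bush0 (a joint): Depth in m that one of four stiff black rubber bushes is pushed in. They are 15 mm across, at x = +-28, y = +-34 mm in the pocket; this one at (-28, 34). Tops start level with the deck. Each slides straight down into the floor at about 3 N and stays where left; 0.010 is level with the floor. A cover slid over the pocket but not pressed rests on them, 10 mm proud.
- bush1 (a joint): Depth of the bush at (-28, -34) mm.
- bush2 (a joint): Depth of the bush at (28, 34) mm.
- bush3 (a joint): Depth of the bush at (28, -34) mm.
- cover: Loose rectangular aluminium cover, 120 mm long (x) by 100 mm wide (y), 10 mm thick, 0.3 kg. Origin at the centre of its underside, z up. A grip rib on its rear edge (x = -60 to -50, y = -35 to 35 mm) rises to 25 mm above the underside; the rest of the top is flat. It starts flat on the deck between the rails, rib end away from the pocket, front edge reaching over part of the pocket.
- screwdriver: Bystander: screwdriver with a black handle, 190 mm long, lying on the bench to the left of the housing. Origin at the centre of its underside.
- wrench: Bystander: steel spanner, 180 mm long, lying on the bench to the right of the housing. Origin at the centre of its underside.
- hammer: Bystander: hammer, 280 mm long, on the left of the bench. Origin at the centre of its underside.
- round_cover: Bystander: round steel cover, 110 mm across, 16 mm high, flat on the bench (not the cover wanted). Origin at the centre of its underside.
- spray: Bystander: spray can, 60 mm across, 170 mm high, upright. Origin at the centre of its underside.
- jar: Bystander: glass jar with steel cap, 72 mm across, 90 mm high, upright. Origin at the centre of its underside.
- bearing: Bystander: steel bearing ring, 72 mm across, 20 mm high, flat on the bench. Origin at the centre of its underside.
Mind the look-alikes: they are no part of the job. Of the things shaped like the cover, the aluminium one is meant.

How it is judged:
At the end, for the whole second after the job is handed in: The cover lies in the pocket within 8 mm of its centre along and across, its underside within 2.2 mm of the pocket floor, level to 0.025 rad, and at rest (x of cover in the frame of seat between -0.008 and 0.008 m and y of cover in the frame of seat between -0.008 and 0.008 m and z of cover in the frame of seat below 0.0022 m and angle between cover's own z axis and vertical below 0.025 rad and linear speed of cover below 0.01 m/s); the robot touches nothing.
It fails at once if another thing on the bench is moved more than 30 mm (distance of any of screwdriver, wrench, hammer, round_cover, spray, jar, bearing from where it was at the start of the episode above 0.03 m).
It also fails if it takes over 48 s, if anything falls off the work surface, if the arm or the gripper's body presses on something with over 40 N, if the wrist force passes 120 N, or if a joint passes its speed limit or range.

## Working session

There is one attempt and no reset: what is moved stays moved. The work goes in short steps, Python scripts to look and compute and a tool call to move; the robot and the scene stay as the last step left them, time stands still between calls to the robot, and variables do not carry over. Pictures are saved under pics/ and viewed, at most 10 in all, crops included, and the job is handed in when it is done.

Besides the shell and the picture viewer there is one more tool, called after "Call:" as a command line: name --pt "numbers of a row" for each row, then --argument value for the rest. servo_tool: Moves the arm, as the interface text tells. Its arguments: {"type":"object","properties":{"rows":{"type":"array","items":{"type":"array","items":{"type":"number"}}}},"required":["rows"]}

```bash
mkdir -p pics; cat > h.py <<'E'
import numpy as np, cv2
from rig import state, cams, workorder, r
def ray(s,px):
    R=cv2.Rodrigues(np.array(s["rvec"],float))[0]; t=np.array(s["tvec"],float).ravel()
    d=R.T@np.linalg.inv(np.array(s["mtx"]))@np.array([px[0],px[1],1.]); return -R.T@t,d
def at(s,px,z):
    c,d=ray(s,px); return c+d*(z-c[2])/d[2]
def proj(s,P):
    return cv2.projectPoints(np.array(P,float).reshape(-1,3),np.array(s["rvec"],float),np.array(s["tvec"],float),np.array(s["mtx"],float),None)[0].reshape(-1,2)
def save(s,n,box=None,k=1):
    im=s["color"][...,::-1]
    if box: im=im[box[1]:box[3],box[0]:box[2]]
    cv2.imwrite("pics/"+n+".png",cv2.resize(im,None,fx=k,fy=k,interpolation=cv2.INTER_CUBIC))
E
python3 - <<'E'
from h import *
st=state(); print(st["eef_pos"],st["ee_rot"],st["clock"])
Z=dict(housing=0,deck=.06,seat=.05,cover=.06)
for n in("top","scene"):
    s=cams.snapshot(n); save(s,n+"0",k=1.5)
    print(n,ray(s,(256,192))[0].round(3))
    for t in Z:
        for d in cams.place_of(n,t)[:2]:
            c=d["centre"]; print(t,np.round(c),round(d["p"],2),at(s,(c[1],c[0]),Z[t]).round(4))
    for d in cams.look_for(n,"cover")[:3]: print(d)
E
```

```text
[0.16292489 0.49878841 0.24746643] [-1.68631922e-04  1.57241446e-01  9.87559875e-01 -7.69293154e-04] 0.0
top [ 0.368 -0.003  1.293]
housing [163. 235.] 0.87 [ 0.6066  0.0775 -0.    ]
deck [192. 214.] 0.76 [0.5052 0.1388 0.06  ]
seat [156. 232.] 0.97 [0.6188 0.0827 0.05  ]
seat [149. 387.] 0.34 [ 0.6322 -0.4027  0.05  ]
cover [256. 211.] 0.82 [0.3102 0.1502 0.06  ]
cover [184. 217.] 0.8 [0.5312 0.1291 0.06  ]
{'rect': [193.8, 160.4, 240.1, 204.0], 'p': 0.78}
{'rect': [194.4, 236.3, 235.6, 279.0], 'p': 0.7}
{'rect': [273.2, 108.2, 313.9, 151.6], 'p': 0.59}
scene [ 1.266 -0.803  0.758]
housing [203. 300.] 0.57 [0.6094 0.0855 0.    ]
deck [164. 285.] 0.86 [0.5073 0.1389 0.06  ]
seat [185. 305.] 0.92 [0.6103 0.1017 0.05  ]
seat [204. 249.] 0.41 [ 0.5606 -0.0658  0.05  ]
cover [188. 188.] 0.97 [ 0.4031 -0.1345  0.06  ]
cover [167. 288.] 0.82 [0.5261 0.1325 0.06  ]
{'rect': [251.9, 231.9, 311.5, 275.5], 'p': 0.88}
{'rect': [218.6, 145.8, 258.5, 167.4], 'p': 0.79}
{'rect': [166.3, 170.9, 210.2, 199.4], 'p': 0.59}
```

```bash
ls pics
```

```text
scene0.png
top0.png
```

View pics/top0.png

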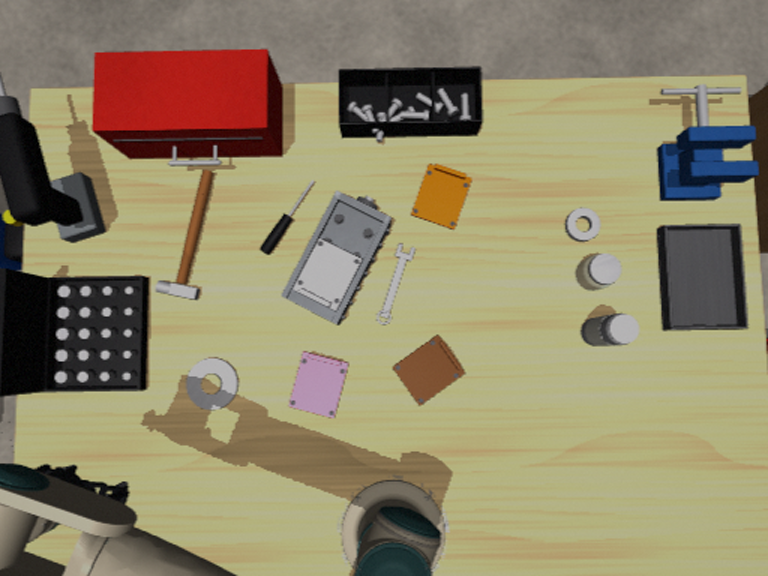

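View pics/scene0.png

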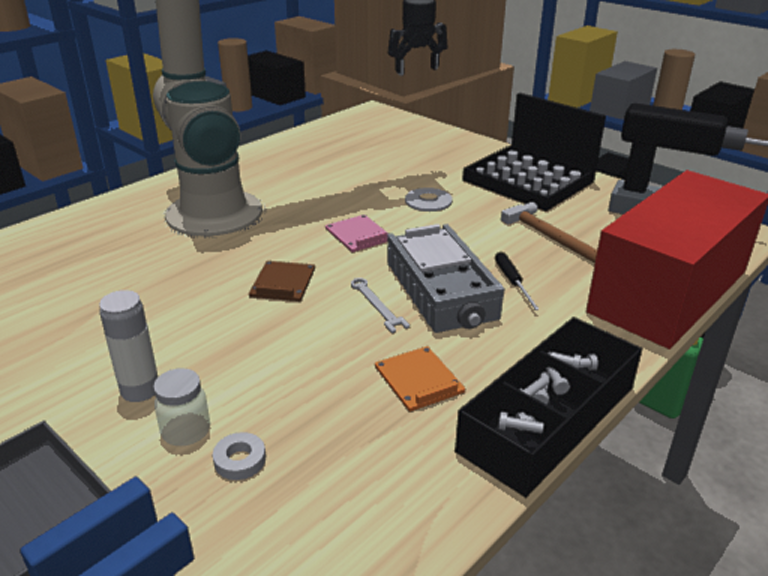

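Top view: the housing is the grey block near (335,258), in 1.5x pixels, with its pocket up and to the right. The aluminium cover is at (330,270) with its rib at the lower-left, and two bushes show at (340,218) and (375,233). The pink, orange and brown plates are look-alikes. I'll fit the housing pose next.

```bash
cat >> h.py <<'E'
def w2(p,H):  # p: x,y,yaw ; H housing pts
    H=np.array(H,float).reshape(-1,3); c,s=np.cos(p[2]),np.sin(p[2])
    return np.c_[p[0]+c*H[:,0]-s*H[:,1],p[1]+s*H[:,0]+c*H[:,1],H[:,2]]
E
python3 - <<'E'
from h import *
from scipy.optimize import least_squares
s=cams.snapshot("top"); q=cams.snapshot("scene")
H=[[78,64.5,68],[78,-64.5,68],[-170,64.5,68],[-170,-64.5,68],[28,34,60],[28,-34,60]]
H=np.array(H)/1000
px=np.array([[337,192],[394,216],[283,297],[339,323],[340,218],[375,233]])/1.5
Hs=np.array([[28,34,60],[28,-34,60],[-170,64.5,68]])/1000
pxs=np.array([[476,284],[450,292],[450,226]])/1.5
f=lambda p:(proj(s,w2(p,H))-px).ravel()
o=least_squares(f,[.61,.09,-.45],loss="soft_l1"); p=o.x; print(p,np.degrees(p[2]),f(p).round(1))
print((proj(q,w2(p,H))*1.5).round())
np.save("p.npy",p)
import itertools
im=s["color"][...,::-1].copy()
k=5; box=(170,115,280,225)
im=cv2.resize(im[box[1]:box[3],box[0]:box[2]],None,fx=k,fy=k,interpolation=cv2.INTER_CUBIC)
C=np.array([[-62,52.5,68],[62,52.5,68],[62,-52.5,68],[-170,-52.5,68],[-170,52.5,68]])/1000
for P in (H,C):
    for a in proj(s,w2(p,P)): cv2.circle(im,tuple(((a+.5-np.array(box[:2]))*k).astype(int).tolist()),4,(0,0,255),1)
cv2.imwrite("pics/fit.png",im)
E
```

```text
[ 0.60997374  0.08065003 -0.47194094] -27.040224069860724 [ 0.5 -1.4 -0.4  0.5  0.2 -0.3  0.4  1.   0.3  0.2 -3.6 -0.3]
[[503. 290.]
 [434. 304.]
 [444. 225.]
 [384. 236.]
 [474. 282.]
 [439. 289.]]
```

View pics/fit.png

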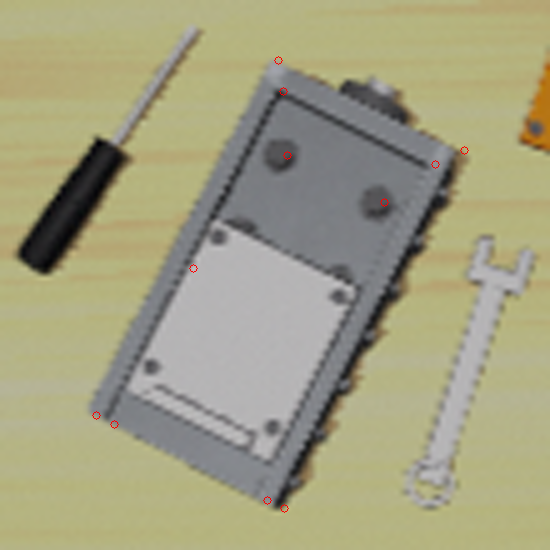

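Crop: the housing corners are about (272,66), (458,152), (97,410) and (276,508), with bushes at (279,155) and (376,201). The fit is about 1 px off, so I'll refit with these and include the cover.

```bash
python3 - <<'E'
from h import *
from scipy.optimize import least_squares
s=cams.snapshot("top")
H=np.array([[78,64.5,68],[78,-64.5,68],[-170,64.5,68],[-170,-64.5,68],[28,34,60],[28,-34,60]])/1000
B=np.array([170,115])
px=np.array([[272,66],[459,152],[97,410],[276,508],[279,155],[376,201]])/5+B-.5
f=lambda p:(proj(s,w2(p,H))-px).ravel()
p=least_squares(f,[.61,.09,-.45]).x; print(p,np.degrees(p[2]),f(p).round(1)); np.save("p.npy",p)
C=np.array([[220,220],[357,287],[262,463],[128,390]])/5+B-.5
R=np.array([[np.cos(p[2]),np.sin(p[2])],[-np.sin(p[2]),np.cos(p[2])]])
L=np.array([R@(at(s,c,.07)[:2]-p[:2]) for c in C]); print((L*1000).round(), (L.mean(0)*1000).round())
st=state(); x=st["eef_pos"]
T=w2(p,[[-.165,0,.0]])[0]
from scipy.spatial.transform import Rotation as Ro
w,a,b,c=st["ee_rot"]; Rt=Ro.from_quat([a,b,c,w])
cy,sy=np.cos(p[2]),np.sin(p[2])
G=Ro.from_matrix(np.array([[-cy,-sy,0],[-sy,cy,0],[0,0,-1]]).T)
print("hz",R@(x[:2]-p[:2])*1000, "turn",np.degrees((Rt.inv()*G).as_rotvec()), r.finger_overhang)
for z in(.2,.11): print(Rt.inv().apply(np.array([T[0],T[1],z])-x)*1000)
E
```

```text
[ 0.61019516  0.08436727 -0.47477119] -27.202385402770812 [ 0.2 -1.2 -0.2 -0.4 -1.3  1.   0.4  0.1  0.5  0.   0.5  0.3]
[[ -27.   48.]
 [ -27.  -47.]
 [-149.  -44.]
 [-146.   50.]] [-87.   2.]
hz [-587.25510501  164.41568338] turn [6.03620568e-03 1.26005229e-04 9.10753249e+00] 0.017
[-390.90621806 -229.1858215    48.31367683]
[-390.90526896 -229.19524757  138.31367633]
```

Call:
servo_tool --pt "-1 -38 -23 5 0 0 2" --pt "-1 -77 -46 10 0 0 4" --pt "-1 -115 -68 20 0 0 6" --pt "-1 -154 -91 30 0 0 8" --pt "-1 -192 -114 40 0 0 9.1" --pt "-1 -230 -137 45 0 0 9.1" --pt "-1 -269 -160 48 0 0 9.1" --pt "-1 -307 -182 48 0 0 9.1" --pt "-1 -346 -205 48 0 0 9.1" --pt "-1 -384 -228 48 0 0 9.1"

```text
clock: 1.75
eef_pos: [0.4583, 0.1614, 0.2005]
ee_rot: [0.0, 0.235, 0.972, 0.0]
ft_force: [0.2, 0.9, 0.3]
grip_width: -0.0
grip_force: 0.0
```

Call:
servo_tool --pt "-1 0 0 0 0 0 0" --pt "-1 0 0 0 0 0 0" --pt "-1 0 0 0 0 0 0"

```text
clock: 2.05
eef_pos: [0.4568, 0.1637, 0.2003]
ee_rot: [-0.0, 0.235, 0.972, 0.0]
ft_force: [0.5, 0.4, 0.3]
grip_width: 0.005
grip_force: 0.0
```

```bash
cat >> h.py <<'E'
def loc():
    p=np.load("p.npy"); st=state(); x=st["eef_pos"]; R=np.array([[np.cos(p[2]),np.sin(p[2])],[-np.sin(p[2]),np.cos(p[2])]])
    w,a,b,c=st["ee_rot"]
    print("t",round(st["clock"],2),"housing mm",(R@(x[:2]-p[:2])*1000).round(1),"z",round(x[2]*1000,1),"q",np.round([w,a,b,c],4),"F",np.round(st["ft_force"],1),"Fh",(R@np.array(st["ft_force"])[:2]).round(1))
E
python3 -c "
from h import *
loc()
s=cams.snapshot('scene'); save(s,'s1',(200,50,420,240),3)"
```

```text
t 2.05 housing mm [-172.7    0.4] z 200.3 q [-1.000e-04  2.347e-01  9.721e-01  1.000e-04] F [0.5 0.4 0.3] Fh [0.3 0.6]
```

View pics/s1.png

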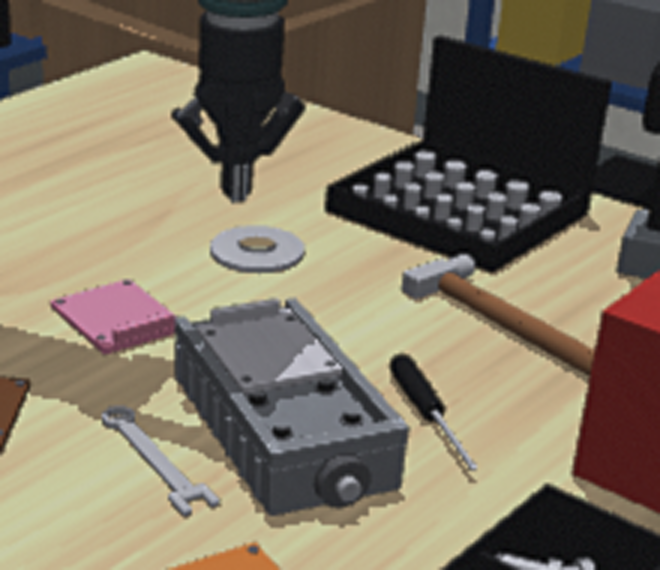

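The view shows the shut gripper upright above the deck's rear end. The cover lies square between the rails with its rib toward the gripper, at about (245,310). Next I lower behind the rib.

Call:
servo_tool --pt "-1 0 0 40 0 0 0" --pt "-1 0 0 80 0 0 0" --pt "-1 0 0 95 0 0 0" --pt "-1 0 0 103 0 0 0" --pt "-1 0 0 110 0 0 0" --pt "-1 0 0 114 0 0 0" --pt "-1 0 0 117 0 0 0" --pt "-1 0 0 117 0 0 0"

```text
clock: 2.9
eef_pos: [0.4575, 0.1632, 0.0836]
ee_rot: [0.0, 0.235, 0.972, 0.0]
ft_force: [-0.6, 0.2, 0.5]
grip_width: 0.001
grip_force: 0.0
```

Call:
servo_tool --pt "-1 -5 0 0 0 0 0" --pt "-1 -10 0 0 0 0 0" --pt "-1 -15 0 0 0 0 0" --pt "-1 -20 0 0 0 0 0" --pt "-1 -25 0 0 0 0 0" --pt "-1 -32 0 0 0 0 0" --pt "-1 -39 0 0 0 0 0" --pt "-1 -46 0 0 0 0 0" --pt "-1 -53 0 0 0 0 0" --pt "-1 -60 0 0 0 0 0"

```text
clock: 3.9
eef_pos: [0.5111, 0.1354, 0.0833]
ee_rot: [-0.0, 0.235, 0.972, 0.0]
ft_force: [-3.4, 2.2, 4.3]
grip_width: -0.002
grip_force: 1.9
```

Call:
servo_tool --pt "-1 -6 0 0 0 0 0" --pt "-1 -12 0 0 0 0 0" --pt "-1 -18 0 0 0 0 0" --pt "-1 -22 0 0 0 0 0" --pt "-1 -25 0 0 0 0 0" --pt "-1 -28 0 0 0 0 0" --pt "-1 -30 0 0 0 0 0" --pt "-1 -30 0 0 0 0 0"

```text
clock: 4.7
eef_pos: [0.5376, 0.1217, 0.0832]
ee_rot: [0.0, 0.235, 0.972, -0.0]
ft_force: [-0.4, -0.1, 0.4]
grip_width: 0.0
grip_force: 0.2
```

```bash
python3 -c "
from h import *
loc()
s=cams.snapshot('scene'); save(s,'s2',(230,90,380,230),4)"
```

```text
t 4.7 housing mm [-81.6   0. ] z 83.2 q [ 3.000e-04  2.351e-01  9.720e-01 -1.000e-04] F [-0.4 -0.1  0.4] Fh [-0.3 -0.2]
```

View pics/s2.png

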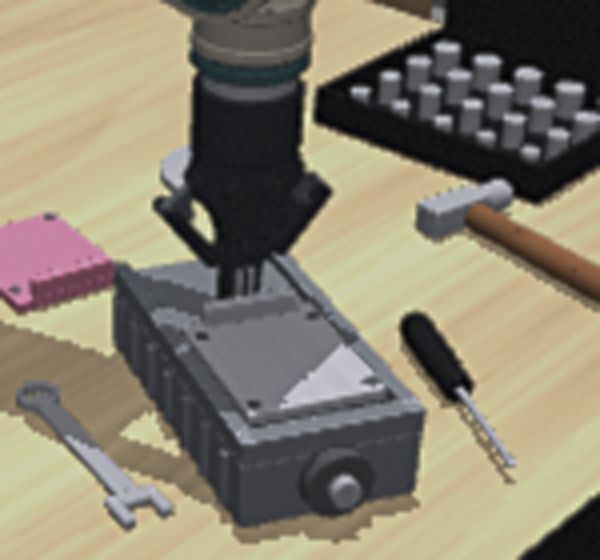

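The cover has slid along between the rails, and its front edge at (250,415)–(385,390) is about 10 mm short of the end wall. I'll keep creeping until it makes contact.

Call:
servo_tool --pt "-1 -2 0 0 0 0 0" --pt "-1 -4 0 0 0 0 0" --pt "-1 -6 0 0 0 0 0" --pt "-1 -7 0 0 0 0 0" --pt "-1 -8 0 0 0 0 0" --pt "-1 -9 0 0 0 0 0" --pt "-1 -9 0 0 0 0 0"

```text
clock: 5.45
eef_pos: [0.5454, 0.1177, 0.0832]
ee_rot: [0.0, 0.235, 0.972, -0.0]
ft_force: [-1.0, -0.1, -0.0]
grip_width: 0.002
grip_force: 0.4
```

Call:
servo_tool --pt "-1 -0.5 0 0 0 0 0" --pt "-1 -1 0 0 0 0 0" --pt "-1 -1.5 0 0 0 0 0" --pt "-1 -2 0 0 0 0 0" --pt "-1 -2 0 0 0 0 0"

```text
clock: 5.95
eef_pos: [0.5471, 0.1169, 0.0833]
ee_rot: [0.0, 0.235, 0.972, 0.0]
ft_force: [-1.3, -0.0, -0.6]
grip_width: -0.002
grip_force: 0.5
```

```bash
python3 -c "
from h import *
loc()"
```

```text
t 5.95 housing mm [-71.    0.1] z 83.3 q [0.     0.2351 0.972  0.    ] F [-1.3 -0.  -0.6] Fh [-1.1 -0.6]
```

Call:
servo_tool --pt "-1 -0.5 0 0 0 0 0" --pt "-1 -1 0 0 0 0 0" --pt "-1 -1.5 0 0 0 0 0" --pt "-1 -1.5 0 0 0 0 0"

```text
clock: 6.35
eef_pos: [0.5481, 0.1165, 0.0833]
ee_rot: [-0.0, 0.235, 0.972, 0.0]
ft_force: [-3.5, 2.7, 0.2]
grip_width: -0.001
grip_force: 2.4
```

Call:
servo_tool --pt "-1 -0.5 0 0 0 0 0" --pt "-1 -1 0 0 0 0 0" --pt "-1 -1.5 0 0 0 0 0" --pt "-1 -1.5 0 0 0 0 0"

```text
clock: 6.75
eef_pos: [0.5485, 0.1167, 0.0833]
ee_rot: [-0.002, 0.235, 0.972, 0.001]
ft_force: [-9.7, 6.2, 3.5]
grip_width: -0.0
grip_force: 5.7
```

Contact with the end wall is confirmed: 11 N at the expected position. Now back off, lift over the rib and move to the cover's centre.

Call:
servo_tool --pt "-1 3 0 0 0 0 0" --pt "-1 8 0 0 0 0 0" --pt "-1 8 0 -20 0 0 0" --pt "-1 8 0 -35 0 0 0" --pt "-1 -20 0 -38 0 0 0" --pt "-1 -50 0 -38 0 0 0" --pt "-1 -68 0 -30 0 0 0" --pt "-1 -68 0 -18 0 0 0" --pt "-1 -68 0 -10 0 0 0" --pt "-1 -68 0 -8 0 0 0"

```text
clock: 7.75
eef_pos: [0.6088, 0.0849, 0.0896]
ee_rot: [-0.001, 0.235, 0.972, -0.0]
ft_force: [0.5, -0.4, -0.3]
grip_width: -0.003
grip_force: 0.0
```

```bash
python3 -c "
from h import *
loc()"
```

```text
t 7.75 housing mm [-1.5 -0.2] z 89.6 q [-1.400e-03  2.349e-01  9.720e-01 -4.000e-04] F [ 0.5 -0.4 -0.3] Fh [ 0.7 -0.1]
```

Call:
servo_tool --pt "-1 -2 0 2 0 0 0" --pt "-1 -2 0 4 0 0 0" --pt "-1 -2 0 5 0 0 0" --pt "-1 -2 0 6 0 0 0" --pt "-1 -2 0 7 0 0 0" --pt "-1 -2 0 8 0 0 0" --pt "-1 -2 0 8 0 0 0"

```text
clock: 8.45
eef_pos: [0.6121, 0.0839, 0.0848]
ee_rot: [0.0, 0.235, 0.972, 0.0]
ft_force: [-3.7, 0.3, 6.9]
grip_width: -0.001
grip_force: 3.1
```

Call:
servo_tool --pt "-1 0 0 1 0 0 0" --pt "-1 0 0 2 0 0 0" --pt "-1 0 0 3 0 0 0" --pt "-1 0 0 4 0 0 0" --pt "-1 0 0 5 0 0 0" --pt "-1 0 0 5 0 0 0"

```text
clock: 9.05
eef_pos: [0.6121, 0.0839, 0.0798]
ee_rot: [0.0, 0.235, 0.972, 0.0]
ft_force: [-4.1, -0.4, 7.0]
grip_width: -0.001
grip_force: 3.1
```

```bash
python3 -c "
from h import *
loc()"
```

```text
t 9.05 housing mm [1.9 0.4] z 79.8 q [4.00e-04 2.35e-01 9.72e-01 3.00e-04] F [-4.1 -0.4  7. ] Fh [-3.5 -2.3]
```

Call:
servo_tool --pt "-1 0 0 1 0 0 0" --pt "-1 0 0 2 0 0 0" --pt "-1 0 0 3 0 0 0" --pt "-1 0 0 3 0 0 0"

```text
clock: 9.45
eef_pos: [0.6121, 0.0838, 0.077]
ee_rot: [0.0, 0.235, 0.972, 0.0]
ft_force: [-4.7, 1.0, 7.4]
grip_width: -0.004
grip_force: 3.8
```

Call:
servo_tool --pt "-1 0 0 0.5 0 0 0" --pt "-1 0 0 1 0 0 0" --pt "-1 0 0 1 0 0 0"

```text
clock: 9.75
eef_pos: [0.6121, 0.0839, 0.077]
ee_rot: [0.001, 0.235, 0.972, 0.0]
ft_force: [-7.9, -0.0, 12.3]
grip_width: -0.002
grip_force: 6.4
```

```bash
python3 -c "
from h import *
loc()
s=cams.snapshot('scene'); save(s,'s3',(240,120,360,230),5)"
```

```text
t 9.75 housing mm [2.  0.5] z 77.0 q [5.00e-04 2.35e-01 9.72e-01 3.00e-04] F [-7.9 -0.  12.3] Fh [-7.  -3.6]
```

View pics/s3.png

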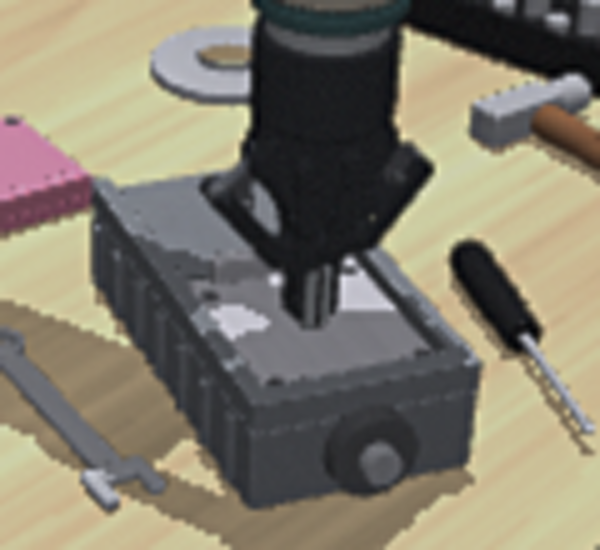

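Downward travel stopped at exactly the home height (77.0), and the cover looks sunk in the pocket, front edge around (265,385)–(435,355). I'll press near the front and rear to make sure it is level.

Call:
servo_tool --pt "-1 0 0 1 0 0 0" --pt "-1 0 0 2 0 0 0" --pt "-1 0 0 -10 0 0 0" --pt "-1 -38 0 -12 0 0 0" --pt "-1 -38 0 -8 0 0 0" --pt "-1 -38 0 -4 0 0 0" --pt "-1 -38 0 -2 0 0 0" --pt "-1 -38 0 0 0 0 0" --pt "-1 -38 0 2 0 0 0" --pt "-1 -38 0 2 0 0 0"

```text
clock: 10.8
eef_pos: [0.6458, 0.0663, 0.077]
ee_rot: [0.001, 0.235, 0.972, -0.0]
ft_force: [-11.6, -3.4, 22.4]
grip_width: 0.002
grip_force: 11.2
```

Call:
servo_tool --pt "-1 0 0 -14 0 0 0" --pt "-1 36 0 -14 0 0 0" --pt "-1 72 0 -14 0 0 0" --pt "-1 72 0 -14 0 0 0" --pt "-1 72 0 -9 0 0 0" --pt "-1 72 0 -6 0 0 0" --pt "-1 72 0 -4 0 0 0" --pt "-1 72 0 -2 0 0 0" --pt "-1 72 0 0 0 0 0" --pt "-1 72 0 0 0 0 0"

```text
clock: 11.8
eef_pos: [0.5824, 0.0989, 0.0769]
ee_rot: [0.0, 0.235, 0.972, 0.0]
ft_force: [-18.6, -1.5, 30.0]
grip_width: 0.002
grip_force: 15.0
```

```bash
python3 -c "
from h import *
loc()"
```

```text
t 11.8 housing mm [-31.4   0.2] z 76.9 q [1.000e-04 2.353e-01 9.719e-01 2.000e-04] F [-18.6  -1.5  30. ] Fh [-15.8  -9.9]
```

Heights of 77.0 at the front and 76.9 at the rear, so it is level along x. Now the two sides.

Call:
servo_tool --pt "-1 0 0 -14 0 0 0" --pt "-1 -30 32 -14 0 0 0" --pt "-1 -30 32 -10 0 0 0" --pt "-1 -30 32 -6 0 0 0" --pt "-1 -30 32 -4 0 0 0" --pt "-1 -30 32 -2 0 0 0" --pt "-1 -30 32 0 0 0 0" --pt "-1 -30 32 0 0 0 0"

```text
clock: 12.6
eef_pos: [0.6237, 0.1136, 0.077]
ee_rot: [0.002, 0.235, 0.972, 0.001]
ft_force: [-9.9, -1.3, 21.1]
grip_width: -0.0
grip_force: 10.2
```

Call:
servo_tool --pt "-1 0 0 -14 0 0 0" --pt "-1 0 -32 -14 0 0 0" --pt "-1 0 -64 -14 0 0 0" --pt "-1 0 -64 -9 0 0 0" --pt "-1 0 -64 -6 0 0 0" --pt "-1 0 -64 -4 0 0 0" --pt "-1 0 -64 -2 0 0 0" --pt "-1 0 -64 0 0 0 0" --pt "-1 0 -64 0 0 0 0"

```text
clock: 13.5
eef_pos: [0.5939, 0.057, 0.0769]
ee_rot: [0.0, 0.235, 0.972, -0.001]
ft_force: [-18.6, -4.4, 28.5]
grip_width: 0.003
grip_force: 14.5
```

Call:
servo_tool --pt "-1 0 0 -10 0 0 0" --pt "-1 0 0 -50 0 0 0" --pt "-1 50 0 -90 0 0 0" --pt "-1 100 0 -120 0 0 0" --pt "-1 150 0 -130 0 0 0" --pt "-1 170 0 -130 0 0 0" --pt "-1 170 0 -130 0 0 0" --pt "-1 170 0 -130 0 0 0"

```text
clock: 14.3
eef_pos: [0.4426, 0.1354, 0.2028]
ee_rot: [0.001, 0.234, 0.972, 0.0]
ft_force: [-0.5, 0.1, -0.0]
grip_width: 0.001
grip_force: 0.0
```

```bash
python3 -c "
from h import *
loc()
s=cams.snapshot('scene'); a=s['color'][120:230,240:360]; t=cams.snapshot('top'); b=t['color'][115:225,170:280]
print(cams.place_of('scene','cover')[:3])
im=np.hstack([cv2.resize(x[...,::-1],(400,400),interpolation=cv2.INTER_CUBIC) for x in (a,b)]); cv2.imwrite('pics/end.png',im)"
```

```text
t 14.3 housing mm [-172.4  -31.2] z 202.8 q [8.000e-04 2.341e-01 9.722e-01 4.000e-04] F [-0.5  0.1 -0. ] Fh [-0.5 -0.2]
[{'centre': [254.2, 279.9], 'p': 0.92}, {'centre': [187.8, 185.2], 'p': 0.88}, {'centre': [152.6, 241.0], 'p': 0.83}]
```

View pics/end.png

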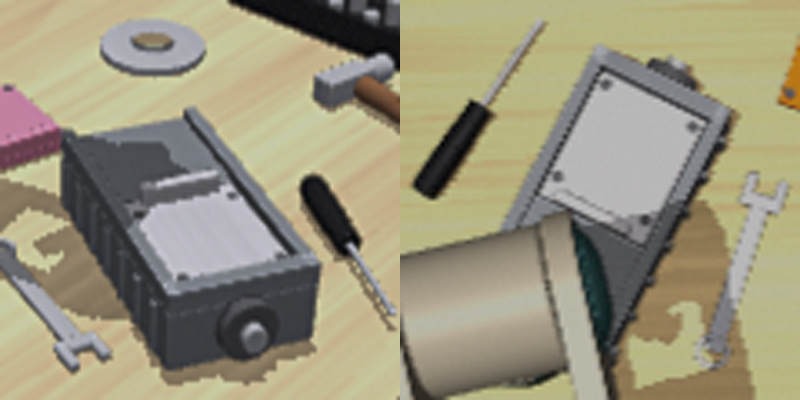

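The pictures show the cover flush in the pocket, its front edge at the end wall. All four press points read 77 mm, and the bystanders are undisturbed.

```bash
python3 -c "
from h import *
print(workorder.job_done())"
```

```text
the job is handed in; nothing more can be done
None
```

The aluminium cover is in the pocket, pressed fully home and level by my measurements, and the job is handed in; the system confirmed the hand-in but gave no verdict.

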